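# Lock a gas line off at its isolation station

## Task

Take the yellow-capped gas line out of service: pull its locking toggle bat outward, flip it from the green RUN side over to the red OFF side and let it drop back in so that it locks, then slide that station's red lockout bar fully home along its track so the bat cannot be flipped back. Leave the blue-capped station as it is, and do not disturb the loose tools and parts on the bench.

Things in the scene. Friction and masses are not known exactly. Their poses are not given: they have to be found in the camera images.
- yellow_station: Fixed grey box 92 x 136 x 62 mm (x, y, z), yellow stripe on the front and one end, yellow-capped toggle bat on top. Origin: centre of underside; z up. In its frame the bat pivots at (0, -28, 67) mm, swinging in the x-z plane: leaning to +x over the green mark is RUN, to -x over the red mark OFF. Steel gate cheeks round the pivot: 20 to 24 mm above the top, within 9 mm of the bat's plane.
- yellow_knob (a point): Centre of the yellow cylindrical cap of the bat: cap diameter 18 mm, length 22 mm, on an 8 mm steel stem, the centre 46 mm from the pivot with the bat in (56 mm pulled right out). Its z points outward along the bat, point y along the station's y.
- yellow_bat (a joint): Swing of the yellow bat, rad: 0 = leaning 0.5 rad to the station's +x (RUN), 0.5 = upright, 1.0 = leaning 0.5 rad to -x (OFF). With the bat pushed in, the gate stops it at about 0.14 from the RUN side and locks it in OFF above about 0.86. Light friction, no spring.
- yellow_pull (a joint): How far the yellow bat is pulled out along its own axis, m: 0 = in (locked), 0.010 = fully out. A spring draws it in (5 N at 0, 10 N at 0.010). It must be at least 0.007 out to swing past the gate; released over OFF it springs in by itself.
- yellow_grip (a point): Point in the black post of the yellow station's red lockout slide, 12 mm below its top; post 18 x 18 mm, 32 mm tall, standing on a red bar (x = 7 to 26 mm in the station frame), whose top is 25 mm above the box's top and which reaches 10 mm behind (+y) and 42 mm ahead (-y) of the post's centre. At slide 0 the point is at (18, 48, 107) mm in the station frame.
- yellow_slide (a joint): Travel of the yellow lockout slide towards the station's -y, m: 0 = open, 0.044 = fully home, where its bar fills the RUN side of the bat's gate. Friction about 2.5 N, no spring; the bar strikes the bat if the bat is in RUN.
- blue_station: Fixed grey box 92 x 136 x 62 mm (x, y, z), blue stripe on the front and one end, blue-capped toggle bat on top. Origin: centre of underside; z up. In its frame the bat pivots at (0, -28, 67) mm, swinging in the x-z plane: leaning to +x over the green mark is RUN, to -x over the red mark OFF. Steel gate cheeks round the pivot: 20 to 24 mm above the top, within 9 mm of the bat's plane.
- blue_knob (a point): Centre of the blue cylindrical cap of the bat: cap diameter 18 mm, length 22 mm, on an 8 mm steel stem, the centre 46 mm from the pivot with the bat in (56 mm pulled right out). Its z points outward along the bat, point y along the station's y.
- blue_bat (a joint): Swing of the blue bat, rad: 0 = leaning 0.5 rad to the station's +x (RUN), 0.5 = upright, 1.0 = leaning 0.5 rad to -x (OFF). With the bat pushed in, the gate stops it at about 0.14 from the RUN side and locks it in OFF above about 0.86. Light friction, no spring.
- blue_pull (a joint): How far the blue bat is pulled out along its own axis, m: 0 = in (locked), 0.010 = fully out. A spring draws it in (5 N at 0, 10 N at 0.010). It must be at least 0.007 out to swing past the gate; released over OFF it springs in by itself.
- blue_grip (a point): Point in the black post of the blue station's red lockout slide, 12 mm below its top; post 18 x 18 mm, 32 mm tall, standing on a red bar (x = 7 to 26 mm in the station frame), whose top is 25 mm above the box's top and which reaches 10 mm behind (+y) and 42 mm ahead (-y) of the post's centre. At slide 0 the point is at (18, 48, 107) mm in the station frame.
- blue_slide (a joint): Travel of the blue lockout slide towards the station's -y, m: 0 = open, 0.044 = fully home, where its bar fills the RUN side of the bat's gate. Friction about 2.5 N, no spring; the bar strikes the bat if the bat is in RUN.
- screwdriver_c (a point): Bystander: red-handled screwdriver 190 mm long, 26 mm thick, lying between the stations; its middle.
- wrench_c (a point): Bystander: steel wrench about 180 mm long, lying flat on the robot's side of the bench; its middle.
- fitting_c (a point): Bystander: brass tube fitting, 26 mm diameter, 30 mm tall, standing beyond the stations; its middle.
- meter_c (a point): Bystander: black handheld meter 70 x 130 x 30 mm, lying flat beyond the stations; its middle.

How it is judged:
By the outcome, as a careful person would: the job done as asked, in the order asked, and still so for the second after the job is handed in, with the robot touching nothing.
It also fails if it takes over 45 s, if anything falls off the work surface, if the arm or the gripper's body presses on something with over 40 N, if the wrist force passes 120 N, or if a joint passes its speed limit or range.

## Robot

A 6-joint arm with a two-finger parallel gripper is mounted at the origin on the work surface. World frame = base frame: x ahead of the robot, y to its left, z up, the work surface at z = 0. Lengths are in mm, angles in degrees, forces in N, time in s.
With the tool pointing down it reaches from about 375 to 900 mm from the base axis. Payload 3.1 kg.
Tool frame: the origin (TCP) lies at the very end of the fingers, on their centre line; the grasp point (between the pads) lies 19 mm behind it; z points along the fingers, y is the line along which they close (so a half turn about z gives the same grasp; the last joint's range is limited). The gripper opens to 85 mm and grips with 20 to 120 N. Pads are 22 mm wide; open, the fingers measure 114 mm over their backs; the gripper's body (76 mm by 85 mm) begins 54 mm behind the grasp point. The pads swing forward as they close: fully open they stand 13 mm farther back than shut.
Start: joints at [-80.701, 30.224, 82.088, -0, 67.689, -10.227], TCP at [208.923, -589.023, 231.31] pointing down, gripper open.
Joint ranges: [-176.69, 176.69], [-43.24, 126.21], [12.49, 139.97], [-82, 262], [0, 151.66], [-163.58, 163.58]. Speed limits (degrees/s): [159.86, 159.86, 180, 180, 180, 180].

## Interface

Orientations are given as [roll, pitch, yaw] about the fixed x, y, z axes, in that order (R = Rz(yaw) Ry(pitch) Rx(roll)).
In Python, from workcell import bot gives the robot as it stands.
- The arm moves only by the tool send_rows, never from a script. Its argument "plan" is text: rows parted by semicolons, each of 5 numbers parted by spaces: the shift along the world's x, y, z as a fraction of full scale, then the turn about the world's z as a fraction of full scale, then the gripper command: -1 is fully open, 1 is shut, values between are in proportion. A call has exactly 8 rows; each row shifts and turns the commanded pose from where the row before left it; what a row does not reach is not made up. Full scale, the value 1, is 40 mm for a shift and 0.12 rad for a turn. A row lasts 1/12 s, in which the tool goes at most 41.7 mm and 7.16 degrees, less where a joint would pass 70% of its speed; a pose out of reach is approached as far as the arm can. A call with a number of a shift or a turn outside -1 to 1 is refused whole. A call with a gripper value outside its range is refused whole. The fingers move at their own pace and stop on an object; "squeeze" is the grip in N (left out, the last holds). Time passes only in rows, so rows that do not move let the fingers close, or fill a call up. It gives the time, the measured TCP pose, the force, the opening and the grip force at its end, in the units of the state.
- bot.get_state(): the state, without advancing time (a new reading comes with each control period).
- bot.grab_frame(name): name is "scene" or "top" or "wrist"; returns a dict with "image" (400x640x3 uint8, blue, green, red), "K" (3x3 intrinsics, pixels), "world_to_cam" (4x4, takes a point from world to camera coordinates). Camera axes: x right, y down, z forward; pixel columns grow to the right and rows downward; lengths in mm; the calibration is good to about 2 mm. A picture is of the moment at which its call begins. There is no depth.
- bot.job_done(): hands the job in; it is judged then, once.
The state is a dict: "t": time; "q": joint angles; "joint_velocities": joint speeds; "joint_efforts": joint torques, N m; "position": TCP position; "eef_rot": TCP orientation; "wrist_force": force on the tool from outside, world axes, zero at the start; "wrist_torque": the same for the moment, N m; "grip_width": finger opening in mm; "finger_force": force on a finger pad.
Only numpy, scipy, OpenCV 4.12 (cv2) and the standard library are available. Lean on these libraries where they do the work, as an engineer would, in place of code of your own. Each camera call takes 0.05 s, during which the arm holds its last target. There are 200 camera calls.

## Working session

There is one attempt and no reset: what is moved stays moved. The work goes in short steps, Python scripts to look and compute and a tool call to move; the robot and the scene stay as the last step left them, time stands still between calls to the robot, and variables do not carry over. Pictures are saved under pics/ and viewed, at most 10 in all, crops included, and the job is handed in when it is done.

Besides the shell and the picture viewer there is one more tool, called after ">>>" as name(argument=value, ...) on one line, values as JSON. send_rows: Moves the arm, as the interface text tells. Shift numbers are shares of 40 mm and turn numbers shares of 0.12 rad, none past 1 either way. Its arguments: {"type":"object","properties":{"plan":{"type":"string"},"squeeze":{"type":"number"}},"required":["plan"]}

```bash
mkdir -p pics; python3 - <<'E'
from workcell import bot
import cv2,numpy as np
for n in ("scene","top"):
    f=bot.grab_frame(n); cv2.imwrite(f"pics/{n}0.png",f["image"]); np.savez(f"{n}0.npz",K=f["K"],T=f["world_to_cam"])
    T=f["world_to_cam"]; print(n,f["K"].tolist(),(-T[:3,:3].T@T[:3,3]).round())
s=bot.get_state(); print(s["t"],s["position"],s["eef_rot"],s["grip_width"])
E
```

```text
scene [[429.6635153502484, 0.0, 313.6607592535711], [0.0, 429.6635153502484, 194.71207445257792], [0.0, 0.0, 1.0]] [934. 452. 730.]
top [[468.6228393185234, 0.0, 326.78590051441324], [0.0, 468.6228393185234, 207.61270173140542], [0.0, 0.0, 1.0]] [ 358.   13. 1279.]
0.1 [ 208.8091977  -588.38639732  230.40788432] [-1.79886085e+02 -2.00067874e-02  1.95276975e+01] 85.18324686866116
```

View pics/top0.png

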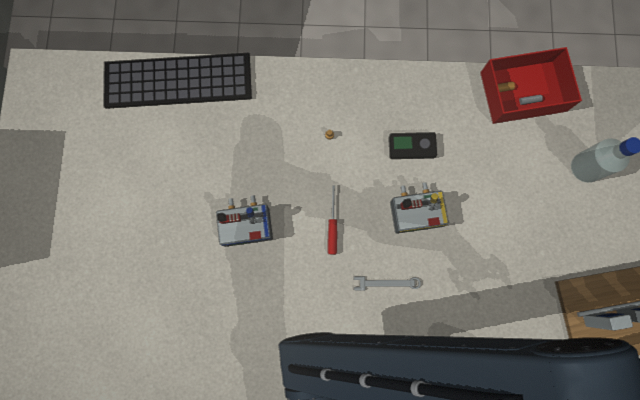

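View pics/scene0.png

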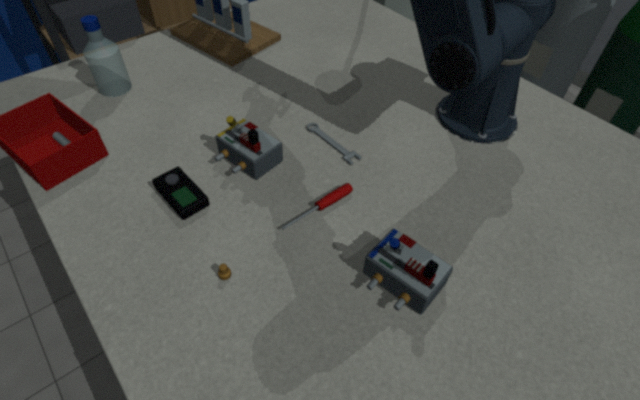

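```bash
python3 - <<'E'
import cv2,numpy as np
a=cv2.imread("pics/top0.png")[175:245,380:460]; b=cv2.imread("pics/scene0.png")[105:185,205:295]
a=cv2.resize(a,(640,560),interpolation=cv2.INTER_CUBIC)
b=cv2.resize(b,(630,560),interpolation=cv2.INTER_CUBIC)
cv2.imwrite("pics/ca.png",a);cv2.imwrite("pics/cb.png",b)
E
```

```text
(no output)
```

View pics/ca.png

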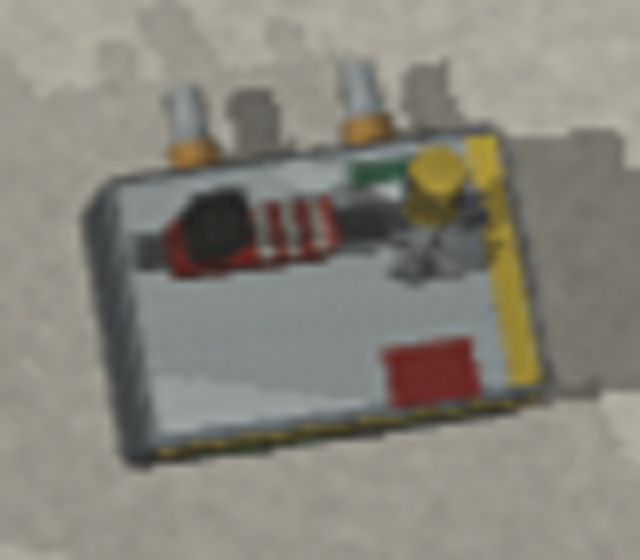

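View pics/cb.png

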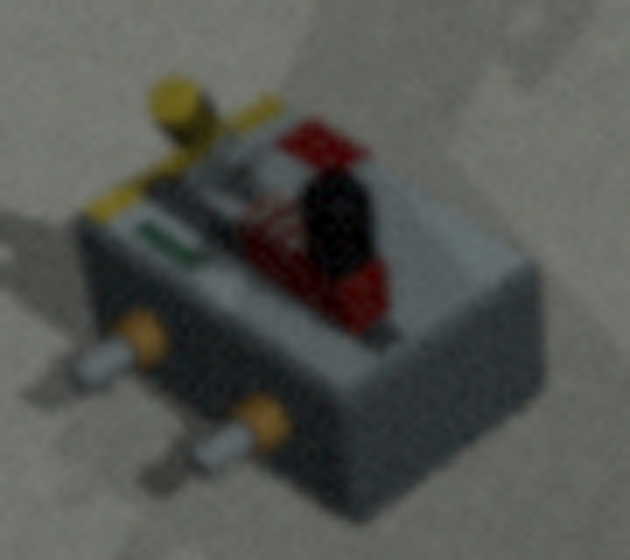

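```bash
cat > h.py <<'E'
import numpy as np
from scipy.spatial.transform import Rotation as R
from scipy.optimize import least_squares
def W(p,P):
    x,y,a=p; return R.from_euler('z',a).apply(np.atleast_2d(P))+[x,y,0]
def proj(K,T,X):
    c=X@T[:3,:3].T+T[:3,3]; u=c@K.T; return u[:,:2]/u[:,2:]
E
python3 - <<'E'
from h import *
P1=np.array([[46,68,62],[46,-68,62],[-46,-68,62],[-46,68,62],[18,48,119],[27.3,-28,117]],float)
u1=np.array([[118,182],[498,130],[543,388],[155,448],[222,222],[437,168]])
P2=np.array([[46,-68,62],[46,68,62],[-46,68,62],[46,68,0],[18,48,119],[27.3,-28,117]],float)
u2=np.array([[82,218],[350,385],[540,265],[360,520],[338,188],[180,100]])
u1=(u1+.5)/8-.5+[380,175]; u2=(u2+.5)/7-.5+[205,105]
A=np.load("top0.npz");B=np.load("scene0.npz")
f1=lambda p:(proj(A["K"],A["T"],W(p,P1))-u1)
f2=lambda p:(proj(B["K"],B["T"],W(p,P2))-u2)
s=least_squares(lambda p:np.r_[f1(p).ravel(),f2(p).ravel()],[400,-250,0.1],x_scale=[10,10,.1])
print(s.x,np.degrees(s.x[2]));print(f1(s.x).round(1),f2(s.x).round(1))
print(W(s.x,[[0,-28,67],[22.05,-28,107.4],[18,48,107],[18,4,107],[0,-28,113]]).round(1))
E
```

```text
[ 5.70091904e+02 -2.37670372e+02  1.63963665e-01] 9.394426012207878
[[-1.7 -0. ]
 [ 1.3 -0.2]
 [ 1.9  1.5]
 [-0.7  0.9]
 [-1.8  0.3]
 [ 0.2 -0.3]] [[-2.  -1.9]
 [-1.   1.7]
 [ 1.1 -1.4]
 [ 0.   1.6]
 [ 1.6 -0. ]
 [-1.9  0.1]]
[[ 574.7 -265.3   67. ]
 [ 596.4 -261.7  107.4]
 [ 580.  -187.4  107. ]
 [ 587.2 -230.8  107. ]
 [ 574.7 -265.3  113. ]]
```

>>> send_rows(plan="0.67 0.6 0.1 -0.1 -1;0.67 0.6 0.1 -0.1 -1;0.67 0.6 0.1 -0.1 -1;0.67 0.6 0.1 -0.1 -1;0.67 0.6 0.1 -0.1 -1;0.67 0.6 0.1 -0.1 -1;0.67 0.6 0 -0.1 -1;0.67 0.6 0 -0.1 -1", squeeze=40)

```text
t: 0.77
position: [424.3, -395.6, 255.3]
eef_rot: [-180.0, 0.0, 14.0]
wrist_force: [0.5, -0.4, 0.3]
grip_width: 85.6
finger_force: 0.0
```

>>> send_rows(plan="0.67 0.6 0 -0.1 -0.2;0.67 0.6 0 -0.1 -0.2;0.67 0.6 0 -0.1 -0.2;0.67 0.6 0 -0.1 -0.2;0.67 0.6 0 -0.1 -0.2;0.67 0.6 0 -0.1 -0.2;0 0 0 0 -0.2;0 0 0 0 -0.2")

```text
t: 1.43
position: [585.0, -251.1, 254.6]
eef_rot: [-180.0, 0.1, 10.1]
wrist_force: [-0.7, -1.0, -0.3]
grip_width: 51.2
finger_force: 0.0
```

```bash
python3 - <<'E'
from workcell import bot
import cv2,numpy as np
f=bot.grab_frame("wrist"); cv2.imwrite("pics/w1.png",f["image"]); np.savez("w1.npz",K=f["K"],T=f["world_to_cam"])
T=f["world_to_cam"]; print((-T[:3,:3].T@T[:3,3]).round())
s=bot.get_state(); print(s["t"],s["position"],s["eef_rot"],s["grip_width"])
E
```

```text
[ 652. -240.  397.]
1.4833 [ 584.01180682 -252.25509476  254.61808416] [-1.79970892e+02  8.63435394e-02  1.00170606e+01] 51.45672739949966
```

View pics/w1.png

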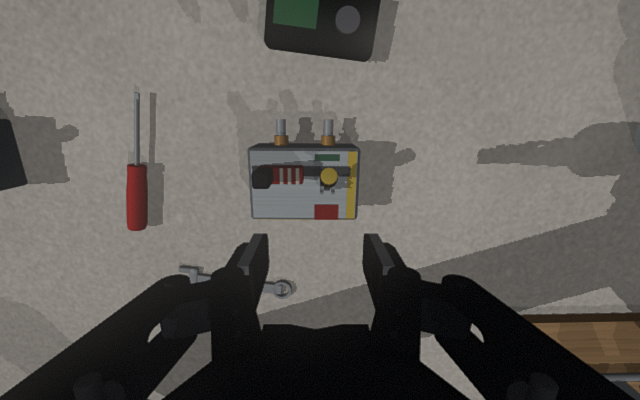

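```bash
python3 - <<'E'
import cv2
a=cv2.imread("pics/w1.png")[130:230,240:370]
cv2.imwrite("pics/cw.png",cv2.resize(a,(780,600),interpolation=cv2.INTER_CUBIC))
E
```

```text
(no output)
```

View pics/cw.png

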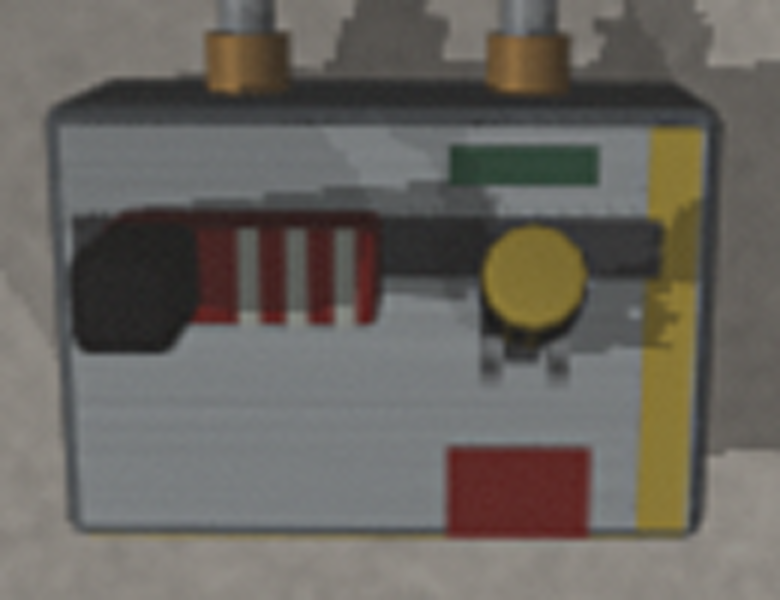

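```bash
python3 - <<'E'
from h import *
P=np.array([[46,68,62],[46,-68,62],[-46,-68,62],[-46,68,62],[27.3,-28,117],[26,6,87],[7,6,87]],float)
u=np.array([[50,115],[718,115],[700,532],[75,532],[534,278],[378,215],[378,322]]);u=(u+.5)/6-.5+[240,130]
A=np.load("w1.npz")
f=lambda p:proj(A["K"],A["T"],W(p,P))-u
s=least_squares(lambda p:f(p).ravel(),[570,-238,.16],x_scale=[10,10,.1])
print(s.x,np.degrees(s.x[2]),f(s.x).round(1))
s4=least_squares(lambda p:f(p)[:4].ravel(),[570,-238,.16],x_scale=[10,10,.1]);print(s4.x)
p=s.x
q=proj(A["K"],A["T"],W(p,[[x+18,y+48,z] for z in(87,119) for x in(-9,9) for y in(-9,9)]))
print(((q-[240,130]+.5)*6).round())
print(W(p,[[0,-28,67],[22.05,-28,107.4],[18,48,107],[18,4,107]]).round(1))
E
```

```text
[ 5.70519289e+02 -2.41421595e+02  1.66488200e-01] 9.539071221137936 [[-0.4 -2. ]
 [ 3.5 -0.7]
 [ 2.4  2.9]
 [-0.6  1.7]
 [ 2.3 -3.9]
 [-3.6  2.4]
 [-3.5  1.1]]
[ 5.70551940e+02 -2.39861969e+02  1.76753721e-01]
[[182. 317.]
 [ 86. 316.]
 [179. 222.]
 [ 82. 221.]
 [152. 359.]
 [ 47. 358.]
 [148. 255.]
 [ 41. 254.]]
[[ 575.2 -269.    67. ]
 [ 596.9 -265.4  107.4]
 [ 580.3 -191.1  107. ]
 [ 587.6 -234.5  107. ]]
```

```bash
python3 - <<'E'
from h import *
P=np.array([[43.5,65.5,62],[43.5,-65.5,62],[-43.5,-65.5,62],[-43.5,65.5,62]],float)
A=np.load("w1.npz");K,T=A["K"],A["T"]
px=lambda u:(np.array(u)+.5)/6-.5+[240,130]
u=px([[50,115],[718,115],[700,532],[75,532]])
f=lambda p:proj(K,T,W(p,P))-u
s=least_squares(lambda p:f(p).ravel(),[570,-238,.16],x_scale=[10,10,.1]);p=s.x
print(p,np.degrees(p[2]),f(p).round(1).tolist())
def ray(u,z):
    d=T[:3,:3].T@np.linalg.solve(K,np.r_[u,1]);c=-T[:3,:3].T@T[:3,3];return c+d*(z-c[2])/d[2]
loc=lambda X:R.from_euler('z',-p[2]).apply(X-[p[0],p[1],0]).round(1)
for n,v,z in(("cap",[534,278],118.5),("barend+",[378,215],87),("barend-",[378,322],87),("postBL",[76,352],119),("red NW",[447,447],62),("green",[525,165],62)):
    X=ray(px(v),z);print(n,X.round(1),loc(X))
print(W(p,[[0,-28,67]]).round(1))
E
```

```text
[ 5.71041319e+02 -2.39779661e+02  1.76662788e-01] 10.122032158771562 [[0.2, 0.0], [-0.3, 0.1], [-0.3, -0.1], [0.4, -0.2]]
cap [ 598.  -262.8  118.5] [ 22.5 -27.4 118.5]
barend+ [ 598.5 -234.7   87. ] [27.9  0.1 87. ]
barend- [ 578.4 -238.1   87. ] [ 7.6  0.4 87. ]
postBL [ 571.8 -188.6  119. ] [  9.7  50.2 119. ]
red NW [ 548.8 -256.4   62. ] [-24.9 -12.5  62. ]
green [ 609.2 -261.4   62. ] [ 33.8 -28.   62. ]
[[ 576.  -267.3   67. ]]
```

>>> send_rows(plan="0.265 -0.295 -0.8 0 -0.2;0 0 -0.8 0 -0.2;0 0 -0.8 0 -0.2;0 0 -0.8 0 -0.2;0 0 -0.5 0 -0.2;0 0 -0.2 0 -0.2;0 0 0 0 -0.2;0 0 0 0 -0.2")

```text
t: 2.15
position: [594.5, -266.0, 99.8]
eef_rot: [180.0, -0.0, 9.8]
wrist_force: [-0.2, 0.2, -0.5]
grip_width: 51.6
finger_force: 0.0
```

```bash
python3 - <<'E'
from workcell import bot
import cv2
f=bot.grab_frame("wrist"); cv2.imwrite("pics/w2.png",f["image"])
s=bot.get_state(); print(s["t"],s["position"],s["eef_rot"],s["wrist_force"])
E
```

```text
2.2 [ 595.27361781 -266.18907987  100.79137645] [ 1.79888616e+02 -1.07621295e-01  9.84181785e+00] [ 0.35769364 -0.1137734   1.22791133]
```

View pics/w2.png

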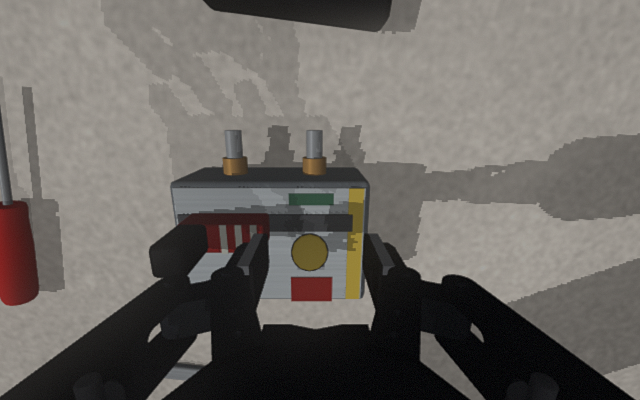

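>>> send_rows(plan="0 0.05 -0.25 0 -0.2;0 0 0 0 0.2;0 0 0 0 0.4;0 0 0 0 0.6;0 0 0 0 1;0 0 0 0 1;0 0 0 0 1;0 0 0 0 1", squeeze=50)

```text
t: 2.87
position: [595.1, -262.8, 89.9]
eef_rot: [180.0, -0.0, 9.9]
wrist_force: [0.2, 1.1, 2.9]
grip_width: 16.3
finger_force: 48.7
```

>>> send_rows(plan="0.031 0.005 0.07 0 1;0.031 0.005 0.07 0 1;0.031 0.005 0.073 0 1;0 0 0 0 1;0 0 0 0 1;0 0 0 0 1;0 0 0 0 1;0 0 0 0 1")

```text
t: 3.53
position: [597.8, -262.2, 97.2]
eef_rot: [-180.0, 0.1, 9.9]
wrist_force: [-2.1, -3.0, -9.4]
grip_width: 16.3
finger_force: 48.9
```

>>> send_rows(plan="0.017 0.003 0.045 0 1;-0.145 -0.025 0.044 0 1;-0.145 -0.025 0.044 0 1;-0.273 -0.047 0.028 0 1;-0.273 -0.047 -0.028 0 1;-0.263 -0.045 -0.083 0 1;-0.123 -0.021 -0.063 0 1;0 0 0 0 1")

```text
t: 4.2
position: [551.2, -270.4, 99.3]
eef_rot: [179.9, -0.2, 9.8]
wrist_force: [2.0, 1.3, -5.2]
grip_width: 16.5
finger_force: 49.1
```

>>> send_rows(plan="0 0 0 0 1;0 0 0 0 1;0 0 0 0 1;0 0 0 0 1;0 0 0 0 1;0 0 0 0 1;0 0 0 0 1;0 0 0 0 1")

```text
t: 4.87
position: [549.3, -270.6, 96.7]
eef_rot: [-180.0, 0.1, 9.9]
wrist_force: [-2.1, -0.7, -0.1]
grip_width: 16.6
finger_force: 49.0
```

>>> send_rows(plan="0.05 0.009 -0.09 0 1;0.05 0.009 -0.09 0 1;0 0 0 0 1;0 0 0 0 1;0 0 0 0 -0.2;0 0 0 0 -0.2;0 0 0 0 -0.2;0 0 0 0 -0.2")

```text
t: 5.53
position: [554.3, -269.8, 89.4]
eef_rot: [-180.0, 0.0, 9.9]
wrist_force: [-0.3, 0.1, 0.1]
grip_width: 51.2
finger_force: 0.0
```

>>> send_rows(plan="0 0 0 0 -0.2;0 0 0.4 0 -0.2;0 0 0.8 0 -0.2;0 0 0.8 0 -0.2;0 0 0.5 0 -0.2;0 0 0 0 -0.2;0 0 0 0 -0.2;0 0 0 0 -0.2")

```text
t: 6.2
position: [553.6, -269.2, 188.9]
eef_rot: [-179.9, 0.1, 9.9]
wrist_force: [-0.0, -0.8, -0.7]
grip_width: 51.7
finger_force: 0.0
```

```bash
python3 - <<'E'
from workcell import bot
import cv2,numpy as np
f=bot.grab_frame("wrist"); np.savez("w3.npz",K=f["K"],T=f["world_to_cam"]);im=f["image"]
cv2.imwrite("pics/w3f.png",im);cv2.imwrite("pics/w3.png",cv2.resize(im[130:330,160:410],(750,600),interpolation=cv2.INTER_CUBIC))
s=bot.get_state(); print(s["t"],s["position"],s["eef_rot"],s["wrist_force"],s["grip_width"])
E
```

```text
6.25 [ 553.31564202 -269.06669506  188.40205922] [-1.79860952e+02  1.35032150e-01  9.90496242e+00] [-0.17245561  0.19261818  0.06734859] 51.348697893570346
```

View pics/w3.png

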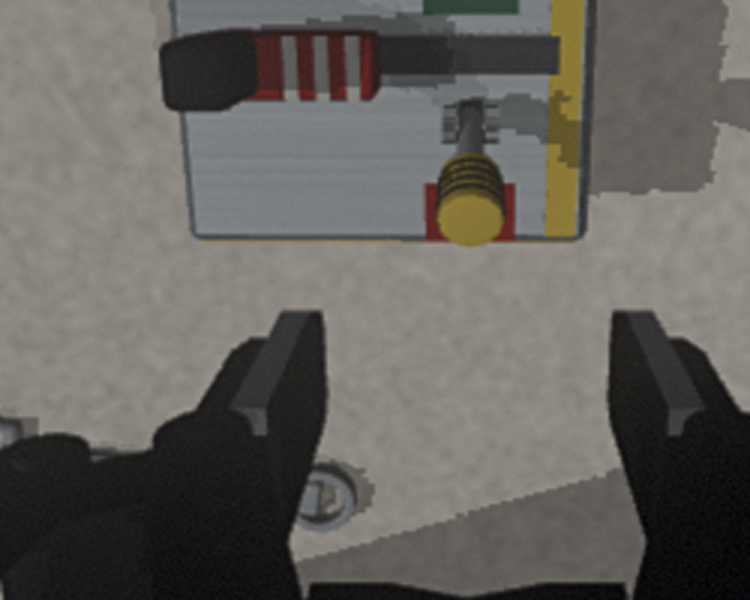

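```bash
python3 - <<'E'
from h import *
A=np.load("w3.npz");p=[571.04,-239.78,.17666]
for a in(.36,.45,.5):
  for r in(46,56):
    X=[[-np.sin(a)*q,-28,67+np.cos(a)*q] for q in(r-11,r+11)]
    print(a,r,((proj(A["K"],A["T"],W(p,X))-[160,130]+.5)*3).round().tolist())
print(((proj(A["K"],A["T"],W(p,[[7,0,87],[26,0,87],[-43.5,-65.5,62]]))-[160,130]+.5)*3).round().tolist())
print(W(p,[[18,42,107],[18,4,107]]).round(1))
E
```

```text
0.36 46 [[473.0, 175.0], [473.0, 223.0]]
0.36 56 [[473.0, 196.0], [474.0, 247.0]]
0.45 46 [[473.0, 184.0], [473.0, 238.0]]
0.45 56 [[473.0, 207.0], [474.0, 265.0]]
0.5 46 [[473.0, 188.0], [473.0, 245.0]]
0.5 56 [[473.0, 213.0], [474.0, 273.0]]
[[377.0, 100.0], [375.0, 34.0], [584.0, 238.0]]
[[ 581.4 -195.3  107. ]
 [ 588.1 -232.7  107. ]]
```

>>> send_rows(plan="0.165 -0.025 -0.6 0 -0.2;0 0 -0.8 0 -0.2;0 0 -0.6 0 -0.2;0 0 -0.4 0 -0.2;0 0 0 0 -0.2;0 0 0 0 0.4;0 0 0 0 0.6;0 0 0 0 1")

```text
t: 6.92
position: [560.5, -269.3, 94.9]
eef_rot: [-179.8, 0.0, 9.8]
wrist_force: [-3.2, 6.1, 5.6]
grip_width: 16.1
finger_force: 50.8
```

>>> send_rows(plan="0 0 0 0 1;0 0 0 0 1;-0.07 -0.012 -0.03 0 1;-0.07 -0.012 -0.035 0 1;-0.03 -0.005 -0.015 0 1;0 0 0 0 1;0 0 0 0 1;0 0 0 0 1")

```text
t: 7.58
position: [555.9, -270.2, 93.0]
eef_rot: [-179.9, -0.3, 9.8]
wrist_force: [1.8, 8.1, 4.7]
grip_width: 16.4
finger_force: 49.9
```

>>> send_rows(plan="0 0 0 0 0.2;0 0 0 0 -0.2;0 0 0 0 -0.2;0 0 0 0 -0.2;0 0 0.7 0 -0.2;0 0 0.8 0 -0.2;0 0 0.5 0 -0.2;0 0 0 0 -0.2")

```text
t: 8.25
position: [556.8, -274.5, 176.0]
eef_rot: [179.5, -0.4, 9.9]
wrist_force: [0.4, -0.2, 0.4]
grip_width: 51.5
finger_force: 0.0
```

>>> send_rows(plan="0.21 0.65 0 0 -0.2;0.21 0.65 0 0 -0.2;0.21 0.58 0 0 -0.2;0 0 0 0 -0.2;0 0 0 0 -0.2;0 0 0 0 -0.2;0 0 0 0 -0.2;0 0 0 0 -0.2")

```text
t: 8.92
position: [578.9, -197.9, 170.6]
eef_rot: [180.0, 0.0, 9.8]
wrist_force: [-0.1, 0.5, -0.3]
grip_width: 51.1
finger_force: 0.0
```

```bash
python3 - <<'E'
from workcell import bot
from h import *
import cv2
f=bot.grab_frame("wrist");im=f["image"];K,T=f["K"],f["world_to_cam"];p=[571.04,-239.78,.17666]
cv2.imwrite("pics/w4f.png",im);cv2.imwrite("pics/w4.png",cv2.resize(im[130:330,240:490],(750,600),interpolation=cv2.INTER_CUBIC))
s=bot.get_state(); print(s["t"],s["position"],s["eef_rot"],s["wrist_force"],s["grip_width"])
g=lambda X:((proj(K,T,W(p,X))-[240,130]+.5)*3).round().tolist()
for a in(.36,.5): print(a,g([[-np.sin(a)*q,-28,67+np.cos(a)*q] for q in(35,57)]))
print(g([[7,0,87],[26,0,87],[-43.5,-65.5,62],[18,42,119]]))
E
```

```text
8.9667 [ 578.9781881  -197.8666267   170.73582364] [1.79991475e+02 8.37347785e-03 9.81829872e+00] [-0.70917506 -0.03142986  0.28046959] 51.387299570187196
0.36 [[473.0, 323.0], [493.0, 385.0]]
0.5 [[470.0, 335.0], [487.0, 404.0]]
[[366.0, 242.0], [369.0, 177.0], [548.0, 363.0], [216.0, 242.0]]
```

View pics/w4.png

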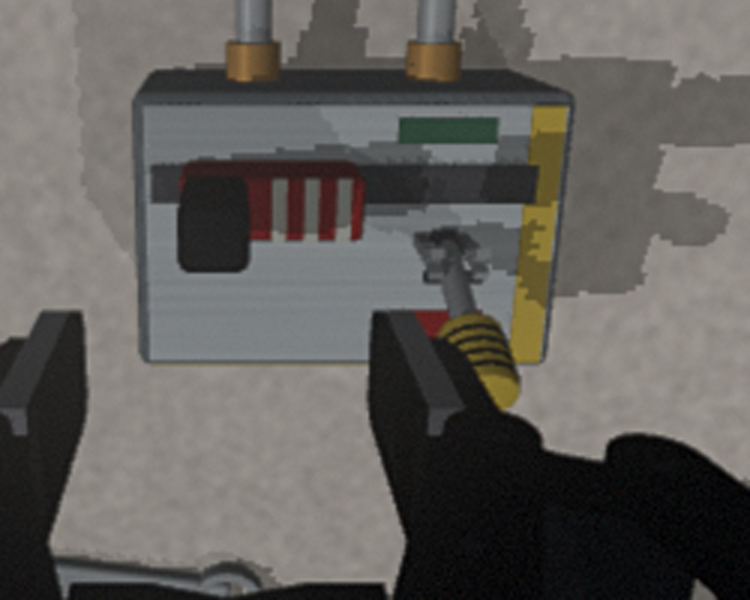

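>>> send_rows(plan="0.06 0.065 -0.5 0 -0.2;0 0 -0.8 0 -0.2;0 0 -0.5 0 -0.2;0 0 -0.14 0 -0.2;0 0 0 0 0.2;0 0 0 0 0.4;0 0 0 0 1;0 0 0 0 1", squeeze=40)

```text
t: 9.63
position: [582.5, -194.9, 94.7]
eef_rot: [179.9, -0.1, 9.9]
wrist_force: [-0.2, 0.1, -0.9]
grip_width: 17.1
finger_force: 41.2
```

>>> send_rows(plan="0 0 0 0 1;0 0 0 0 1;0 0 0 0 1;0 0 0 0 1;0 0 0 0 1;0 0 0 0 1;0 0 0 0 1;0 0 0 0 1")

```text
t: 10.3
position: [582.5, -194.8, 94.7]
eef_rot: [179.9, -0.1, 9.9]
wrist_force: [-0.2, -0.9, 6.4]
grip_width: 17.2
finger_force: 42.0
```

>>> send_rows(plan="0.026 -0.148 0 0 1;0.026 -0.148 0 0 1;0.026 -0.148 0 0 1;0.026 -0.148 0 0 1;0.026 -0.148 0 0 1;0.026 -0.148 0 0 1;0 0 0 0 1;0 0 0 0 1")

```text
t: 10.97
position: [588.7, -230.3, 94.7]
eef_rot: [179.9, -0.1, 9.9]
wrist_force: [-1.3, -1.0, 5.9]
grip_width: 17.5
finger_force: 42.2
```

>>> send_rows(plan="0.009 -0.05 0 0 1;0.009 -0.05 0 0 1;0 0 0 0 1;0 0 0 0 1;0 0 0 0 1;0 0 0 0 1;0 0 0 0 1;0 0 0 0 1")

```text
t: 11.63
position: [588.9, -231.6, 94.7]
eef_rot: [-179.8, -0.1, 9.9]
wrist_force: [-0.6, 5.6, 8.1]
grip_width: 17.5
finger_force: 42.5
```

>>> send_rows(plan="0.013 -0.075 0 0 1;0 0 0 0 1;0 0 0 0 1;0 0 0 0 1;0 0 0 0 1;0 0 0 0 1;0 0 0 0 1;0 0 0 0 1")

```text
t: 12.3
position: [588.8, -231.8, 94.6]
eef_rot: [-179.6, -0.0, 9.9]
wrist_force: [0.1, 10.9, 10.5]
grip_width: 17.2
finger_force: 42.8
```

>>> send_rows(plan="0 0 0 0 0.2;0 0 0 0 0.2;0 0 0 0 0.2;0 0 0 0 0.2;0 0 0.4 0 0.2;0 0 0.8 0 0.2;0 0 0.8 0 0.2;0 0 0.8 0 0.2")

```text
t: 12.97
position: [588.6, -237.0, 205.7]
eef_rot: [-179.9, 0.1, 9.9]
wrist_force: [0.6, 0.4, -0.0]
grip_width: 34.1
finger_force: 0.0
```

>>> send_rows(plan="-0.6 0 0.4 0 0.2;-0.6 0 0 0 0.2;0 0 0 0 0.2;0 0 0 0 0.2;0 0 0 0 0.2;0 0 0 0 0.2;0 0 0 0 0.2;0 0 0 0 0.2")

```text
t: 13.63
position: [541.6, -236.7, 220.7]
eef_rot: [-180.0, 0.0, 9.9]
wrist_force: [0.2, 0.3, -0.0]
grip_width: 34.1
finger_force: 0.0
```

```bash
python3 - <<'E'
from workcell import bot
from h import *
import cv2
f=bot.grab_frame("wrist");im=f["image"];K,T=f["K"],f["world_to_cam"];p=[571.04,-239.78,.17666]
s=bot.get_state(); print(s["t"],s["position"],s["wrist_force"],s["grip_width"])
g=lambda X:proj(K,T,W(p,X))
c=g([[0,0,62]])[0].astype(int);x0,y0=max(c[0]-100,0),max(c[1]-80,0);print(x0,y0)
cv2.imwrite("pics/w5.png",cv2.resize(im[y0:y0+160,x0:x0+200],None,fx=3.75,fy=3.75,interpolation=cv2.INTER_CUBIC))
h=lambda X:((g(X)-[x0,y0]+.5)*3.75).round().tolist()
for r in (46,56):
  for a in(.36,.5): print(r,a,h([[-np.sin(a)*q,-28,67+np.cos(a)*q] for q in(r-11,r+11)]))
print(h([[7,-38,87],[26,-38,87],[-43.5,-65.5,62],[18,4,119]]))
E
```

```text
13.6833 [ 541.55353661 -236.63878561  220.76125245] [-0.02024613 -0.87651965 -0.52455604] 33.87618886885547
222 75
46 0.36 [[492.0, 372.0], [502.0, 421.0]]
46 0.5 [[491.0, 387.0], [499.0, 447.0]]
56 0.36 [[497.0, 393.0], [507.0, 445.0]]
56 0.5 [[494.0, 413.0], [503.0, 476.0]]
[[527.0, 289.0], [530.0, 214.0], [599.0, 450.0], [367.0, 258.0]]
```

View pics/w5.png

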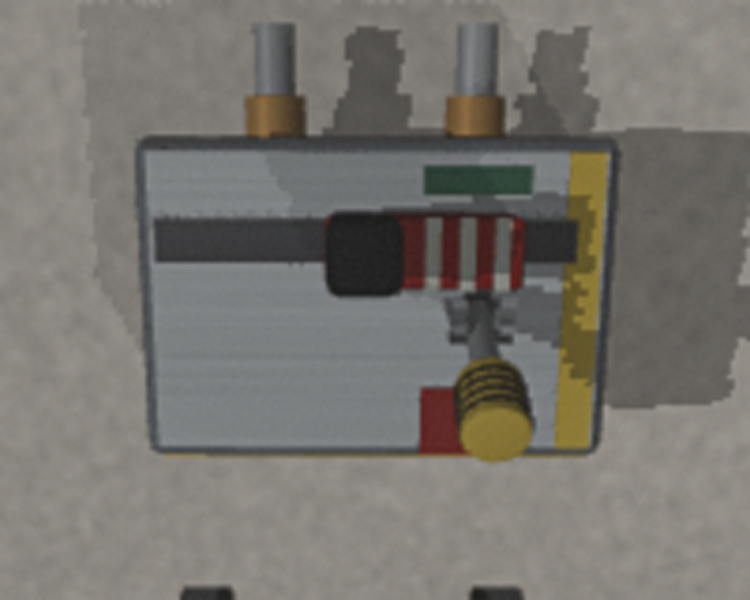

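```bash
python3 -c "
from workcell import bot
print(bot.job_done())"
```

```text
the job is handed in; nothing more can be done
None
```

The job is handed in: the yellow bat was flipped to OFF and has dropped back in, and the yellow lockout bar was slid to its hard stop. The blue station and the loose items on the bench were not touched, and the arm finished clear at about 14 s of the 45 s allowed. The last close-up showed the bat in and about 0.04 rad past the locking angle, and the bar within about 1 mm of its expected home position; no verdict came back.

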